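Fish the bobby-pin tin out from under the glass riser

TASK

The tin of bobby pins has slid into the low gap under the glass riser. Draw the bent rod out from under the jewellery case, use it to fish the tin out through the riser's open side, then set the tin down gently, upright, in the middle of the heart-shaped mirror tray. Keep the tin upright throughout, finish with the rod lying flat on the table clear of the gap, and leave the brush holder, perfume bottle and cream jar where they stand.

Things in the scene. Friction and masses are not known exactly. Their poses are not given: they have to be found in the camera images.
- gap_mouth (a point): Middle of the open side of the gap under the glass riser, 20 mm above the table. y points into the gap (300 mm wide, x -150 to 150; 190 mm deep; 40 mm high), closed on the other three sides. The fixed riser: clear glass 320 (x) by 200 mm (y), 6 mm thick, top 46 mm above the table, on 10 mm wooden walls. Fingers do not reach the tin in there.
- tin_mid (a point): Centre (half-way up) of the round aluminium tin of bobby pins, with a screw lid and a pink disc on top: 60 mm across the lid (58 mm below it), 26 mm high, about 0.12 kg, z up its axis. It starts upright on the table under the glass, its centre 45 to 70 mm in from the open side.
- rod_handle (a point): Handle centre of the flat-lying bent rod; x along the rod to the crook, y to the side the crook bends to, z up. Pale wooden bar 78 (x) by 16 (y) by 18 mm high; this point is 9 mm above its underside. At the start it is tucked under the case. An aluminium shaft 10 mm thick, its centre line 5 mm above the underside, runs on to a right-angled bend 161 mm ahead of this point. Rod 205 mm long, 0.09 kg.
- rod_shaft (a point): Point on the centre line of the rod's shaft (same axes as rod_handle), 109 mm ahead of the handle centre and 52 mm behind the crook bar, 5 mm above the underside: the free part of the shaft at the start, 10 mm thick.
- rod_crook (a point): Middle of the rod's crook bar (axes as rod_handle), 161 mm ahead of and 39 mm to y of the handle centre, 5 mm above the underside. The 10 mm thick bar runs from the shaft 78 mm to y, then turns back in a short tip ending 17 mm behind the bar and 85 mm beside the shaft (centre lines). Shaft, bar and tip form a flat mouth 74 mm wide, open back towards the handle, which takes the tin.
- case: Fixed low mahogany jewellery case, 180 by 180 mm, underside 24 mm and top 68 mm above the table, on four brass feet 18 mm thick at 78 mm from the middle in x and y. Origin on the table under its middle. Its +y side (with a brass clasp) is where the rod sticks out.
- tray_mid (a point): Fixed heart-shaped mirror-glass tray, 150 mm wide (x) and 137 mm long (y), the notch to +y and the point to -y. This point is the middle of the glass, at its top, 6 mm above the table; the brass rim stands 12 mm above the table and is at least 47 mm from this point.
- brush_holder_mid (a point): Bystander: mint silicone brush holder, round, 76 mm across, 75 mm high, with three brushes standing to 158 mm; point on its axis, 40 mm up.
- perfume_mid (a point): Bystander: amber perfume bottle 50 by 34 mm, 90 mm high, standing on the back half of the riser's glass; point on its axis, 30 mm above its foot.
- cream_jar_mid (a point): Bystander: white cream jar 60 mm across, 50 mm high, brass cap, on the table near the tray; point on its axis, 25 mm up.
Things that resemble listed ones, but are neither listed nor needed, are in the scene too. Several things look just like the part that bears tray_mid: the one meant starts farthest to the robot's right.

How it is judged (in metres and radians):
On the way, in this order (a step that is already met when the one before it is completed fails the run):
1. the rod pulls or pushes the tin while it is still under the glass (contact force between rod and tin above 0.1 N and y of tin_mid in the frame of gap_mouth above 0.01 m).
2. the tin is wholly out of the gap, past the riser's open side (y of tin_mid in the frame of gap_mouth below -0.03 m).
At the end, for the whole second after the job is handed in: The tin stands upright (within 7 degrees) and at rest on the glass of the heart tray, its centre within 25 mm of the tray's middle; the rod lies still, flat on the table, its handle and crook outside the gap; the brush holder, perfume and cream jar are within 30 mm of where they were (horizontal distance between tin_mid and tray_mid below 0.025 m and height (world z) of tin_mid between 0.016 and 0.024 m and angle between tin_mid's own z axis and vertical below 0.12 rad and linear speed of each of tin, rod below 0.02 m/s and height (world z) of rod_handle below 0.015 m and height (world z) of rod_crook below 0.011 m and y of each of rod_crook, rod_handle in the frame of gap_mouth below -0.01 m); the robot touches nothing.
It fails at once if the tin is tipped over (more than 35 degrees) (angle between tin_mid's own z axis and vertical above 0.61 rad).
It fails at once if the tin is dropped or slammed onto the mirror tray (comes down on it faster than 0.5 m/s) (horizontal distance between tin_mid and tray_mid below 0.09 m and height (world z) of tin_mid below 0.045 m and linear speed of tin above 0.5 m/s).
It fails at once if the brush holder is shoved more than 30 mm or knocked over (distance of brush_holder_mid from where it was at the start of the episode above 0.03 m).
It fails at once if the perfume is shoved more than 30 mm or knocked over (distance of perfume_mid from where it was at the start of the episode above 0.03 m).
It fails at once if the cream jar is shoved more than 30 mm or knocked over (distance of cream_jar_mid from where it was at the start of the episode above 0.03 m).
It also fails if it takes over 64 s, if anything falls off the work surface, if the arm or the gripper's body presses on something with over 40 N, if the wrist force passes 120 N, or if a joint passes its speed limit or range.

ROBOT

A 6-joint arm with a two-finger parallel gripper is mounted at the origin on the work surface. World frame = base frame: x ahead of the robot, y to its left, z up, the work surface at z = 0. Lengths are in m, angles in degrees, forces in N, time in s.
With the tool pointing down it reaches from about 0.35 to 0.875 m from the base axis. Payload 4.2 kg.
Tool frame: the origin (TCP) lies at the very end of the fingers, on their centre line; the grasp point (between the pads) lies 19 mm behind it; z points along the fingers, y is the line along which they close (so a half turn about z gives the same grasp; the last joint's range is limited). The gripper opens to 87 mm and grips with 3 to 60 N. Pads are 19 mm wide; open, the fingers measure 117 mm over their backs; the gripper's body (75 mm by 190 mm) begins 51 mm behind the grasp point.
Start: joints at [-49.584, 22.042, 0.453, 0, -68.411, -14.817], TCP at [0.27, -0.564, 0.223] pointing down, gripper open.
Joint ranges: [-179.83, 179.83], [-69.29, 118.12], [-61.27, 80.66], [-181.25, 117.63], [-171.15, -9.14], [-177.46, 177.46]. Speed limits (degrees/s): [159.86, 159.86, 180, 180, 180, 180].

INTERFACE

Orientations are given as a 3x3 rotation matrix whose columns are the frame's x, y, z axes.
In Python, from station import monitor, cams, ticket gives the robot as it stands.
- The arm moves only by the tool drive_tool, never from a script. Its argument "moves" is a list of rows, each an object with "delta_pos": the shift along the tool's x, y, z in mm, a list of three; "turn": the turn about the tool's z in rad; "claw": the opening, from 0 (shut) to 1 (fully open). A call has 1 to 12 rows; each row shifts and turns the commanded pose from where the row before left it, along the tool's axes as they then stand; what a row does not reach is not made up. A row lasts 1/8 s, in which the tool goes at most 62.5 mm and 10.7 degrees, less where a joint would pass 70% of its speed; a pose out of reach is approached as far as the arm can. A call is refused whole if a number of a shift passes 62.5 or a number of a turn 0.188, either way. A call with a gripper value outside its range is refused whole. The fingers move at their own pace and stop on an object; the grip force is fixed at half the most. Time passes only in rows, so rows that do not move let the fingers close. It gives the time, the measured TCP pose, the force, the opening and the grip force at its end, in the units of the state.
- monitor.sense(): the state, without advancing time (a new reading comes with each control period).
- cams.capture(name): name is "scene" or "side" or "wrist"; returns a dict with "color" (420x560x3 uint8, red, green, blue), "range_z" (420x560 float32, m along the optical axis (not along the pixel's ray), 0 where there is no reading), "vertical_fov" (degrees; the focal length in pixels is half the picture's height over the tangent of half this angle, whatever the lens; pixels are square), "cx", "cy" (the principal point, pixels), "extrinsics" (4x4, takes a point from camera to world coordinates). Camera axes: x right, y down, z forward; pixel columns grow to the right and rows downward; lengths in m; the calibration is good to about 2 mm. A picture is of the moment at which its call begins.
- ticket.finish_job(): hands the job in; it is judged then, once.
The state is a dict: "time_s": time; "joints": joint angles; "joint_velocities": joint speeds; "effort": joint torques, N m; "tcp_pos": TCP position; "ee_rot": TCP orientation; "wrist_force": force on the tool from outside, world axes, zero at the start; "moment": the same for the moment, N m; "gripper_width": opening from 0.0 (shut) to 1.0 (fully open); "gripper_force": force on a finger pad.
Only numpy, scipy, OpenCV 4.12 (cv2) and the standard library are available. Lean on these libraries where they do the work, as an engineer would, in place of code of your own. Each camera call takes 0.05 s, during which the arm holds its last target. There are 200 camera calls.

## Working session

There is one attempt and no reset: what is moved stays moved. The work goes in short steps, Python scripts to look and compute and a tool call to move; the robot and the scene stay as the last step left them, time stands still between calls to the robot, and variables do not carry over. Pictures are saved under pics/ and viewed, at most 10 in all, crops included, and the job is handed in when it is done.

Besides the shell and the picture viewer there is one more tool, called as name([rows], argument=value, ...), one row to a line, values as JSON. drive_tool: Moves the arm, as the interface text tells. Its arguments: {"type":"object","properties":{"moves":{"type":"array","items":{"type":"object","properties":{"delta_pos":{"type":"array","items":{"type":"number"}},"turn":{"type":"number"},"claw":{"type":"number"}}}}},"required":["moves"]}

```bash
mkdir -p pics
cat > h.py <<'E'
import numpy as np, cv2
from station import monitor, cams, ticket
def cap(n):
    d=cams.capture(n); d['f']=210/np.tan(np.radians(d['vertical_fov'])/2); return d
def save(d,fn,box=None,s=1):
    im=cv2.cvtColor(d['color'],cv2.COLOR_RGB2BGR)
    if box: im=im[box[1]:box[3],box[0]:box[2]]
    cv2.imwrite('pics/'+fn,cv2.resize(im,None,fx=s,fy=s,interpolation=cv2.INTER_CUBIC))
def plane(d,uv,z):
    uv=np.atleast_2d(uv).astype(float)
    r=np.c_[(uv[:,0]-d['cx'])/d['f'],(uv[:,1]-d['cy'])/d['f'],np.ones(len(uv))]@d['extrinsics'][:3,:3].T
    o=d['extrinsics'][:3,3]; return o+r*((z-o[2])/r[:,2])[:,None]
def cloud(d):
    v,u=np.mgrid[:420,:560]; Z=d['range_z']
    P=np.stack([(u-d['cx'])/d['f']*Z,(v-d['cy'])/d['f']*Z,Z],-1)
    return P@d['extrinsics'][:3,:3].T+d['extrinsics'][:3,3]
def proj(d,p):
    q=np.linalg.inv(d['extrinsics'])@np.r_[p,1]; return q[:2]/q[2]*d['f']+[d['cx'],d['cy']]
E
python3 - <<'E'
from h import *
import pickle
D={n:cap(n) for n in('scene','side','wrist')}
pickle.dump(D,open('d0.pkl','wb'))
for n in D: print(n,D[n]['extrinsics'].round(3).tolist(),D[n]['f'],D[n]['cx'],D[n]['cy'])
save(D['scene'],'a.png',s=1.42); 
cv2.imwrite('pics/b.png',cv2.cvtColor(np.hstack([D['side']['color'],D['wrist']['color']]),cv2.COLOR_RGB2BGR)[:, :])
im=cv2.imread('pics/b.png'); cv2.imwrite('pics/b.png',cv2.resize(im,(800,300)))
print(monitor.sense())
E
```

```text
scene [[0.613, 0.421, -0.668, 1.452], [0.79, -0.34, 0.511, -0.816], [-0.012, -0.841, -0.541, 0.812], [0.0, 0.0, 0.0, 1.0]] 441.40031859223075 288.0551619347343 205.86095700818623
side [[0.992, -0.062, 0.114, 0.366], [-0.128, -0.587, 0.8, -1.195], [0.017, -0.808, -0.59, 0.862], [0.0, 0.0, 0.0, 1.0]] 529.650012199739 271.1065602872432 204.0817284970455
wrist [[-0.432, 0.875, 0.217, 0.21], [0.902, 0.419, 0.106, -0.592], [0.002, 0.241, -0.97, 0.384], [0.0, 0.0, 0.0, 1.0]] 371.77595237210835 282.54542809827865 211.3120637359171
{'time_s': 0.15, 'joints': array([-4.95860976e+01,  2.20816034e+01,  3.97597985e-01, -1.81563104e-02,
       -6.84128318e+01, -1.48165480e+01]), 'joint_velocities': array([-0.09736033, -0.15589032,  0.24749073,  0.13115967,  0.05768387,
       -0.04072943]), 'effort': array([ 7.90024797e-05, -3.91052842e+01,  1.87586921e+01,  4.22232851e+00,
        1.23977620e-02, -1.39221079e-04]), 'tcp_pos': array([ 0.26983087, -0.56324412,  0.22170586]), 'ee_rot': array([[-9.01902885e-01, -4.31937989e-01, -8.71357393e-04],
       [-4.31938843e-01,  9.01901686e-01,  1.47784768e-03],
       [ 1.47540145e-04,  1.70924819e-03, -9.99998528e-01]]), 'wrist_force': array([0.15716958, 0.89913926, 0.20677233]), 'moment': array([0.04616277, 0.01776963, 0.01167687]), 'gripper_force': 0.0, 'gripper_width': 0.99960694914168}
```

View pics/a.png

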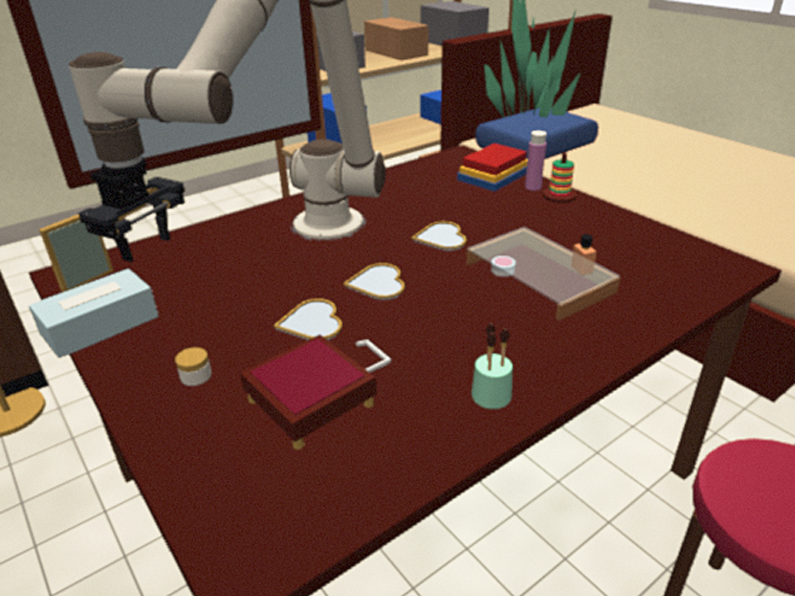

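View pics/b.png

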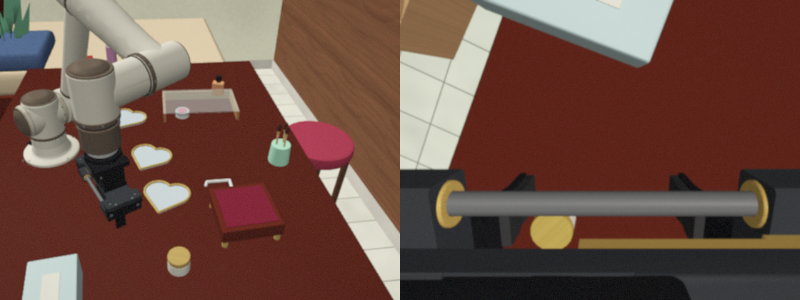

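In the enlarged scene picture, three heart trays lie at (440,235), (376,281) and (308,320). The last is nearest the jar and case, on the robot's right (-y). The rod crook is at (375,355) and the tin under the glass at (503,265). Next I measure these and make a crop to confirm.

Run:
```python
from h import *
import pickle
D=pickle.load(open('d0.pkl','rb'))
s=D['scene'];w=D['side']
for n in('scene','side'):
    d=D[n];c=d['color'].astype(int);P=cloud(d)
    hsv=cv2.cvtColor(d['color'],cv2.COLOR_RGB2HSV)
    m=((hsv[...,2]>130)&(hsv[...,1]<50)).astype(np.uint8)
    k,l,st,ce=cv2.connectedComponentsWithStats(m)
    print(n)
    for i in range(1,k):
        if st[i,4]>15:
            q=plane(d,ce[i],0.006)[0]
            if 0.2<q[0]<1.1 and -.8<q[1]<.5: print('white',ce[i].round(1),st[i],q.round(3),np.median(P[l==i],0).round(3))
    for nm,mm in {'pink':(c[...,0]>170)&(c[...,0]-c[...,1]>35)&(c[...,2]-c[...,1]>-10),'mint':(hsv[...,0]>65)&(hsv[...,0]<90)&(hsv[...,1]>60)&(hsv[...,2]>120)}.items():
        k,l,st,ce=cv2.connectedComponentsWithStats(mm.astype(np.uint8))
        for i in range(1,k):
            if st[i,4]>20: print(nm,ce[i].round(1),st[i],plane(d,ce[i],0.026)[0].round(3),np.median(P[l==i],0).round(3))
def crop(d,b,W,H):
    return cv2.resize(cv2.cvtColor(d['color'],cv2.COLOR_RGB2BGR)[b[1]:b[3],b[0]:b[2]],(W,H),interpolation=cv2.INTER_CUBIC)
a=crop(s,(160,150,300,325),400,500);b=crop(s,(310,140,450,240),400,286);e=crop(w,(210,50,350,125),400,214)
cv2.imwrite('pics/c.png',np.hstack([a,np.vstack([b,e])]))
```

```text
scene
white [ 44.3 284.7] [    0     0   136   420 21350] [ 0.354 -0.8    0.006] [-0.282 -0.775 -0.748]
white [311.1 165.2] [294 157  32  17 352] [0.279 0.197 0.006] [0.274 0.197 0.006]
white [380.3 187.1] [ 333  163   98   50 2084] [0.565 0.28  0.006] [0.606 0.226 0.046]
white [266.1 197.3] [246 187  37  21 510] [ 0.364 -0.08   0.006] [ 0.36  -0.08   0.006]
white [219.6 224.9] [197 212  41  25 663] [ 0.407 -0.292  0.006] [ 0.404 -0.292  0.006]
white [263.8 249. ] [251 239  24  23 141] [ 0.596 -0.254  0.006] [ 0.605 -0.247  0.009]
white [405.1 353.1] [  218   246   342   174 25757] [ 1.094 -0.223  0.006] [ 0.746  0.317 -0.75 ]
white [346.7 257.2] [336 249  23  15 158] [ 0.774 -0.091  0.006] [ 0.834 -0.155  0.075]
white [132.2 265.4] [126 261  14  10  88] [ 0.425 -0.585  0.006] [ 0.442 -0.589  0.02 ]
pink [348.2 108.8] [328 102  41  15 345] [-0.038  0.709  0.026] [0.056 0.612 0.075]
pink [354.3 183.7] [349 181  11   6  51] [0.513 0.199 0.026] [0.538 0.173 0.046]
pink [521.6 333.5] [ 493  309   67   60 2416] [1.231 0.01  0.026] [ 1.146  0.33  -0.281]
mint [374.7  43.9] [372  38   6  11
[... 664 characters left out ...]
48]
white [460.9 250.1] [446 235  30  39 656] [ 0.973 -0.274  0.006] [ 1.495  0.534 -0.749]
white [306.3 254. ] [286 250  40  12 234] [ 0.59  -0.246  0.006] [ 0.593 -0.246  0.007]
white [232.  272.2] [ 204  255   60   40 1572] [ 0.406 -0.291  0.006] [ 0.402 -0.289  0.006]
white [248.2 378.7] [234 368  30  19 305] [ 0.416 -0.583  0.006] [ 0.415 -0.596  0.02 ]
pink [254.8 154.2] [249 152  12   6  52] [0.511 0.203 0.026] [0.507 0.169 0.046]
pink [449.4 195.6] [ 405  169   88   55 3221] [ 1.023 -0.072  0.026] [ 1.26   0.336 -0.28 ]
mint [ 4.4 32. ] [ 1 23  8 19 80] [-0.545  1.43   0.026] [-0.612  1.612 -0.027]
mint [400.2 222.9] [397 217   7  13  32] [ 0.847 -0.176  0.026] [ 0.844 -0.182  0.028]
```

View pics/c.png

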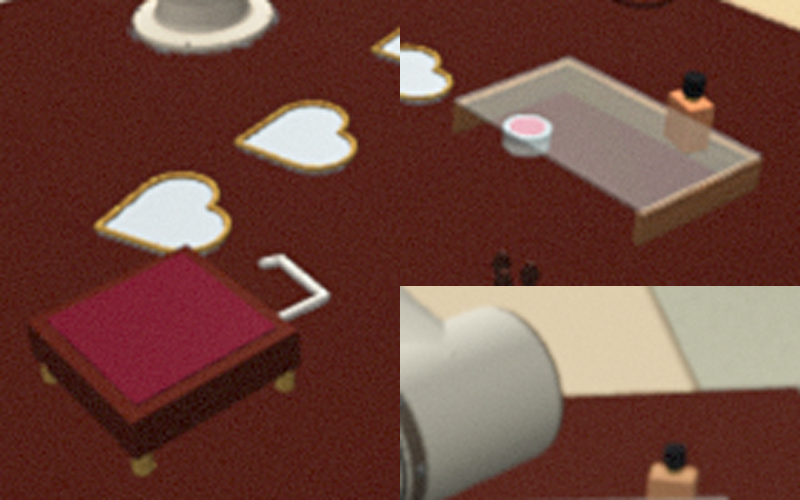

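Trays (original scene pixels): (311,165), (266,197) and (220,225), at y = +0.20, -0.08 and -0.29. The last one is farthest to the robot's right, and the crop shows it complete beside the case, so that is the one meant. The riser's open side faces the camera (-y), with the tin near its left end. Now riser, case and rod poses.

Run:
```python
from h import *
import pickle
D=pickle.load(open('d0.pkl','rb'))
for n in('scene','side'):
    d=D[n];P=cloud(d);print(n)
    hsv=cv2.cvtColor(d['color'],cv2.COLOR_RGB2HSV)
    def rect(m,nm):
        m=cv2.morphologyEx(m.astype(np.uint8),cv2.MORPH_OPEN,np.ones((3,3)))
        k,l,st,_=cv2.connectedComponentsWithStats(m); i=1+np.argmax(st[1:,4]); q=P[l==i]
        r=cv2.minAreaRect((q[:,:2]*1000).astype(np.float32)); print(nm,len(q),r,cv2.boxPoints(r).round(0).tolist())
    Z=P[...,2];X=P[...,0];Y=P[...,1]
    rect((abs(Z-.046)<.006)&(Y>.05)&(Y<.5)&(X>.3)&(X<.9),'riser')
    rect((abs(Z-.068)<.006)&(Y>-.6)&(Y<-.2)&(X>.4)&(X<.9),'case')
    m=((hsv[...,2]>130)&(hsv[...,1]<60)&(X>.5)&(X<.72)&(Y<-.18)&(Y>-.33)&(Z<.03)).astype(np.uint8)
    c=max(cv2.findContours(m,0,1)[0],key=cv2.contourArea)
    a=cv2.approxPolyDP(c,2,True)[:,0]
    print('rod',np.c_[a,plane(d,a,.008)[:,:2].round(3)].tolist())
    m=((hsv[...,2]>130)&(hsv[...,1]<60)&(X>.3)&(X<.5)&(Y<-.2)&(Y>-.4)&(Z<.03)).astype(np.uint8)
    c=max(cv2.findContours(m,0,1)[0],key=cv2.contourArea)[:,0]
    q=plane(d,c,.006)[:,:2]*1000; r=cv2.minEnclosingCircle(q.astype(np.float32)); print('tray',q.min(0),q.max(0),r)
    print('tray pts',q[::8].round(0).tolist())
```

```text
scene
riser 2639 ((592.8619384765625, 248.46212768554688), (210.15463256835938, 325.7053527832031), 87.65592193603516) [[426.0, 150.0], [751.0, 137.0], [760.0, 347.0], [434.0, 360.0]]
case 3187 ((633.00244140625, -427.6787414550781), (183.3572235107422, 181.65032958984375), 3.36032772064209) [[536.0, -342.0], [547.0, -524.0], [730.0, -513.0], [719.0, -332.0]]
rod [[246.0, 401.0, 0.975, -0.564], [259.0, 419.0, 1.022, -0.565], [306.0, 417.0, 1.075, -0.492], [276.0, 381.0, 0.975, -0.49]]
tray [ 341.30233376 -356.67967205] [ 476.04340057 -229.16136658] ((404.7958984375, -290.7243957519531), 71.38740539550781)
tray pts [[348.0, -248.0], [341.0, -275.0], [361.0, -315.0], [374.0, -352.0], [405.0, -347.0], [435.0, -336.0], [459.0, -321.0], [475.0, -302.0], [472.0, -272.0], [434.0, -251.0], [401.0, -238.0], [365.0, -236.0]]
side
riser 3192 ((591.7529296875, 245.91845703125), (212.5889434814453, 320.2589416503906), 87.6014175415039) [[427.0, 146.0], [747.0, 133.0], [756.0, 345.0], [436.0, 359.0]]
case 5351 ((631.2794189453125, -429.3367919921875), (181.0396728515625, 183.96649169921875), 3.475559949874878) [[535.0, -343.0], [547.0, -527.0], [727.0, -516.0], [716.0, -332.0]]
rod [[320.0, 249.0, 0.626, -0.234], [288.0, 252.0, 0.546, -0.237], [286.0, 260.0, 0.537, -0.265], [293.0, 255.0, 0.556, -0.249], [318.0, 254.0, 0.617, -0.252], [321.0, 260.0, 0.62, -0.274], [325.0, 260.0, 0.63, -0.275]]
tray [ 341.60752192 -358.07335795] [ 479.23982276 -226.56379017] ((405.7550964355469, -288.9452209472656), 73.6423568725586)
tray pts [[374.0, -227.0], [354.0, -239.0], [342.0, -262.0], [348.0, -290.0], [361.0, -318.0], [373.0, -345.0], [388.0, -356.0], [406.0, -348.0], [425.0, -338.0], [444.0, -330.0], [464.0, -319.0], [478.0, -294.0], [472.0, -266.0], [454.0, -253.0], [435.0, -248.0], [416.0, -249.0], [398.0, -233.0], [379.0, -227.0]]
```

drive_tool([
  {"turn": -0.167,"claw": 0.6},
  {"turn": -0.167,"claw": 0.6},
  {"turn": -0.167,"claw": 0.6},
  {"turn": -0.167,"claw": 0.6},
  {"turn": -0.167,"claw": 0.6},
  {"turn": -0.167,"claw": 0.6},
  {"turn": -0.167,"claw": 0.6},
  {"claw": 0.6},
])

```text
invalid input
```

drive_tool([
  {"delta_pos": [0,0,0],"turn": -0.167,"claw": 0.6},
  {"delta_pos": [0,0,0],"turn": -0.167,"claw": 0.6},
  {"delta_pos": [0,0,0],"turn": -0.167,"claw": 0.6},
  {"delta_pos": [0,0,0],"turn": -0.167,"claw": 0.6},
  {"delta_pos": [0,0,0],"turn": -0.167,"claw": 0.6},
  {"delta_pos": [0,0,0],"turn": -0.167,"claw": 0.6},
  {"delta_pos": [0,0,0],"turn": -0.167,"claw": 0.6},
])

```text
time_s: 1.02
tcp_pos: [0.27, -0.5633, 0.2221]
ee_rot: [[0.05, -0.999, -0.0], [-0.999, -0.05, 0.001], [-0.001, 0.0, -1.0]]
wrist_force: [1.1, 0.7, 0.1]
gripper_width: 0.599
gripper_force: 0.0
```

```bash
cat >> h.py <<'E'
def togo(x,y,z,yaw=None):
    "mm in tool axes to world target; yaw = wanted tool-y angle (deg)"
    s=monitor.sense();R=s['ee_rot'];p=s['tcp_pos']
    a=np.degrees(np.arctan2(R[1,1],R[0,1]))
    print('t',round(s['time_s'],2),'tcp',(p*1000).round(1),'yaw',a.round(2),'w',round(s['gripper_width'],3),'F',s['wrist_force'].round(1))
    print('go',(R.T@(np.array([x,y,z])-p)*1000).round(1), None if yaw is None else 'turn %.3f'%-np.radians((yaw-a+180)%360-180))
E
python3 -c "
from h import *
togo(.624,-.288,.12,182.3)"
```

```text
t 1.02 tcp [ 270.  -563.3  222.1] yaw -177.11 w 0.599 F [1.1 0.7 0.1]
go [-257.  -367.5  102.2] turn 0.010
```

drive_tool([
  {"delta_pos": [-32,-46,0],"turn": 0.01,"claw": 0.6},
  {"delta_pos": [-32,-46,0],"turn": 0,"claw": 0.6},
  {"delta_pos": [-32,-46,0],"turn": 0,"claw": 0.6},
  {"delta_pos": [-32,-46,0],"turn": 0,"claw": 0.6},
  {"delta_pos": [-32,-46,0],"turn": 0,"claw": 0.6},
  {"delta_pos": [-32,-46,0],"turn": 0,"claw": 0.6},
  {"delta_pos": [-32,-46,34],"turn": 0,"claw": 0.6},
  {"delta_pos": [-32,-46,34],"turn": 0,"claw": 0.6},
  {"delta_pos": [0,0,34],"turn": 0,"claw": 0.6},
  {"delta_pos": [0,0,0],"turn": 0,"claw": 0.6},
])

```text
time_s: 2.28
tcp_pos: [0.6224, -0.2962, 0.1196]
ee_rot: [[0.036, -0.999, -0.008], [-0.999, -0.036, 0.003], [-0.003, 0.008, -1.0]]
wrist_force: [0.8, -0.1, -0.9]
gripper_width: 0.601
gripper_force: 0.0
```

```bash
python3 -c "
from h import *
togo(.624,-.288,.002,182.3)
d=cap('wrist');save(d,'d.png')
print(proj(d,[.624,-.288,.005]),d['extrinsics'].round(3).tolist())
hsv=cv2.cvtColor(d['color'],cv2.COLOR_RGB2HSV)
P=cloud(d);X,Y,Z=[P[...,i] for i in range(3)]
m=((Z>.003)&(Z<.02)&(hsv[...,2]>110)&(hsv[...,1]<60)&(X>.5)&(X<.7)&(Y>-.35)&(Y<-.18)).astype(np.uint8)
for c in cv2.findContours(m,0,1)[0]:
  if cv2.contourArea(c)>200:
    a=cv2.approxPolyDP(c,4,True)[:,0];print(np.c_[a,plane(d,a,.008)[:,:2].round(3)].tolist())
"
```

```text
t 2.27 tcp [ 622.4 -296.2  119.6] yaw -177.96 w 0.601 F [ 0.8 -0.1 -0.9]
go [ -7.8  -2.8 117.6] turn -0.005
[278.27588469 217.55939573] [[-0.999, -0.032, -0.018, 0.626], [-0.036, 0.969, 0.245, -0.363], [0.009, 0.245, -0.969, 0.282], [0.0, 0.0, 0.0, 1.0]]
[[282.0, 164.0, 0.623, -0.33], [269.0, 165.0, 0.632, -0.329], [266.0, 266.0, 0.632, -0.249], [285.0, 266.0, 0.617, -0.249], [278.0, 265.0, 0.623, -0.25]]
```

View pics/d.png

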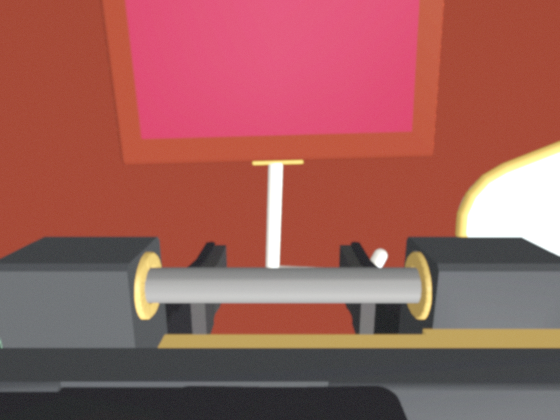

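The picture shows the shaft running from (275,165) down to (272,265) between the fingers, with its tip at (378,258) and the case clasp at (278,162). I'll go down at x≈0.627, y≈-0.287.

drive_tool([
  {"delta_pos": [-8,-5,30],"turn": 0,"claw": 0.6},
  {"delta_pos": [0,0,35],"turn": 0,"claw": 0.6},
  {"delta_pos": [0,0,32],"turn": 0,"claw": 0.6},
  {"delta_pos": [0,0,19],"turn": 0,"claw": 0.6},
  {"delta_pos": [0,0,0],"turn": 0,"claw": 0.3},
  {"delta_pos": [0,0,0],"turn": 0,"claw": 0.0},
  {"delta_pos": [0,0,0],"turn": 0,"claw": 0.0},
  {"delta_pos": [0,0,0],"turn": 0,"claw": 0.0},
  {"delta_pos": [0,0,0],"turn": 0,"claw": 0.0},
])

```text
time_s: 3.45
tcp_pos: [0.6293, -0.2894, 0.0082]
ee_rot: [[0.035, -0.999, 0.001], [-0.999, -0.035, -0.0], [0.0, -0.001, -1.0]]
wrist_force: [-1.1, -0.3, 0.7]
gripper_width: 0.118
gripper_force: 0.2
```

drive_tool([
  {"delta_pos": [0,0,0],"turn": 0,"claw": 0.3},
  {"delta_pos": [0,0,6],"turn": 0,"claw": 0.3},
  {"delta_pos": [0,0,0],"turn": 0,"claw": 0.3},
  {"delta_pos": [0,0,0],"turn": 0,"claw": 0.0},
  {"delta_pos": [0,0,0],"turn": 0,"claw": 0.0},
  {"delta_pos": [0,0,0],"turn": 0,"claw": 0.0},
  {"delta_pos": [0,0,0],"turn": 0,"claw": 0.0},
])

```text
time_s: 4.32
tcp_pos: [0.6291, -0.2894, 0.0017]
ee_rot: [[0.035, -0.999, 0.0], [-0.999, -0.035, -0.0], [0.0, -0.0, -1.0]]
wrist_force: [-0.0, 0.0, -0.0]
gripper_width: 0.099
gripper_force: 29.9
```

drive_tool([
  {"delta_pos": [-10,0,0],"turn": 0,"claw": 0.0},
  {"delta_pos": [-20,0,0],"turn": 0,"claw": 0.0},
  {"delta_pos": [-20,0,0],"turn": 0,"claw": 0.0},
  {"delta_pos": [-20,0,0],"turn": 0,"claw": 0.0},
  {"delta_pos": [-20,0,0],"turn": 0,"claw": 0.0},
  {"delta_pos": [-20,0,0],"turn": 0,"claw": 0.0},
  {"delta_pos": [-20,0,0],"turn": 0,"claw": 0.0},
  {"delta_pos": [-20,0,0],"turn": 0,"claw": 0.0},
  {"delta_pos": [-20,0,0],"turn": 0,"claw": 0.0},
  {"delta_pos": [-20,0,0],"turn": 0,"claw": 0.0},
  {"delta_pos": [-10,0,0],"turn": 0,"claw": 0.0},
  {"delta_pos": [0,0,0],"turn": 0,"claw": 0.0},
])

```text
time_s: 5.82
tcp_pos: [0.6222, -0.0887, 0.0017]
ee_rot: [[0.036, -0.999, 0.0], [-0.999, -0.036, 0.0], [-0.0, -0.0, -1.0]]
wrist_force: [0.5, -0.2, 0.9]
gripper_width: 0.103
gripper_force: 29.9
```

drive_tool([
  {"delta_pos": [0,0,0],"turn": 0,"claw": 0.3},
  {"delta_pos": [0,0,0],"turn": 0,"claw": 0.3},
  {"delta_pos": [0,0,0],"turn": 0,"claw": 0.4},
  {"delta_pos": [0,0,-30],"turn": 0,"claw": 0.6},
  {"delta_pos": [0,0,-50],"turn": 0,"claw": 0.6},
  {"delta_pos": [60,0,-40],"turn": 0,"claw": 0.6},
  {"delta_pos": [50,0,0],"turn": 0,"claw": 0.6},
  {"delta_pos": [0,0,0],"turn": 0,"claw": 0.6},
])

```text
time_s: 6.82
tcp_pos: [0.6253, -0.1948, 0.1167]
ee_rot: [[0.03, -1.0, 0.001], [-1.0, -0.03, -0.0], [0.0, -0.001, -1.0]]
wrist_force: [-0.3, 1.4, -0.0]
gripper_width: 0.597
gripper_force: 0.0
```

```bash
python3 -c "
from h import *
togo(.63,-.211,.002,182.3)
d=cap('wrist');s=cap('scene')
a=cv2.resize(d['color'],(400,300));b=cv2.resize(s['color'][150:320,180:420],(400,300))
cv2.imwrite('pics/e.png',cv2.cvtColor(np.hstack([a,b]),cv2.COLOR_RGB2BGR))
hsv=cv2.cvtColor(d['color'],cv2.COLOR_RGB2HSV)
P=cloud(d);X,Y,Z=[P[...,i] for i in range(3)]
m=((Z>.012)&(Z<.025)&(X>.57)&(X<.69)&(Y>-.3)&(Y<.0)).astype(np.uint8)
for c in cv2.findContours(m,0,1)[0]:
  if cv2.contourArea(c)>100:
    r=cv2.minAreaRect(c);q=cv2.boxPoints(r);print(r,plane(d,q,.018)[:,:2].round(4).tolist())
hs=cv2.cvtColor(s['color'],cv2.COLOR_RGB2HSV)
P=cloud(s);X,Y,Z=[P[...,i] for i in range(3)]
m=((hs[...,2]>130)&(hs[...,1]<60)&(X>.5)&(X<.72)&(Y>-.25)&(Y<.05)&(Z<.03)).astype(np.uint8)
for c in cv2.findContours(m,0,1)[0]:
  if cv2.contourArea(c)>30:
    a=cv2.approxPolyDP(c,2,True)[:,0];print(np.c_[a,plane(s,a,.008)[:,:2].round(3)].tolist())
"
```

```text
t 6.83 tcp [ 625.3 -194.8  116.7] yaw -178.29 w 0.597 F [-0.3  1.4 -0. ]
go [ 16.4  -4.1 114.7] turn -0.010
((284.0, 198.5), (105.0, 22.0), 90.0) [[0.6329, -0.2423], [0.6177, -0.2428], [0.6148, -0.1658], [0.6311, -0.1653]]
[[319.0, 352.0, 0.975, -0.371], [262.0, 390.0, 0.974, -0.525], [287.0, 419.0, 1.056, -0.523], [303.0, 419.0, 1.075, -0.499], [350.0, 383.0, 1.074, -0.373]]
[[324.0, 226.0, 0.621, -0.04], [308.0, 215.0, 0.542, -0.04], [301.0, 216.0, 0.532, -0.061], [320.0, 226.0, 0.613, -0.05], [297.0, 238.0, 0.617, -0.146], [295.0, 242.0, 0.629, -0.163]]
```

View pics/e.png

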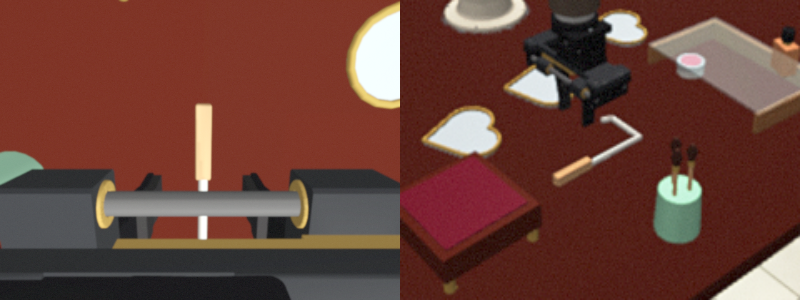

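Left: wooden handle at wrist crop pixel (204,142) with the shaft below it. Right: the rod is clear of the case and the crook at about (625,125) points to the riser. Next I grip the handle a little behind its centre.

drive_tool([
  {"delta_pos": [19,0,35],"turn": 0,"claw": 0.5},
  {"delta_pos": [0,0,35],"turn": 0,"claw": 0.5},
  {"delta_pos": [0,0,30],"turn": 0,"claw": 0.5},
  {"delta_pos": [0,0,13],"turn": 0,"claw": 0.5},
  {"delta_pos": [0,0,0],"turn": 0,"claw": 0.5},
  {"delta_pos": [0,0,0],"turn": 0,"claw": 0.5},
  {"delta_pos": [0,0,0],"turn": 0,"claw": 0.0},
  {"delta_pos": [0,0,0],"turn": 0,"claw": 0.0},
  {"delta_pos": [0,0,0],"turn": 0,"claw": 0.0},
  {"delta_pos": [0,0,0],"turn": 0,"claw": 0.0},
])

```text
time_s: 8.18
tcp_pos: [0.6263, -0.2105, 0.0035]
ee_rot: [[0.035, -0.999, -0.0], [-0.999, -0.035, 0.0], [-0.0, 0.0, -1.0]]
wrist_force: [-0.2, 0.4, 0.3]
gripper_width: 0.182
gripper_force: 30.0
```

```bash
python3 -c "
from h import *
togo(.64,-.05,.004,177.7)
"
```

```text
t 8.18 tcp [ 626.3 -210.5    3.5] yaw -178.0 w 0.182 F [-0.2  0.4  0.3]
go [-159.9  -19.3   -0.5] turn 0.075
```

drive_tool([
  {"delta_pos": [0,0,0],"turn": 0.075,"claw": 0.0},
  {"delta_pos": [-13,-1,0],"turn": 0,"claw": 0.0},
  {"delta_pos": [-22,-1,0],"turn": 0,"claw": 0.0},
  {"delta_pos": [-22,-1,0],"turn": 0,"claw": 0.0},
  {"delta_pos": [-22,-1,0],"turn": 0,"claw": 0.0},
  {"delta_pos": [-22,-1,0],"turn": 0,"claw": 0.0},
  {"delta_pos": [-22,-1,0],"turn": 0,"claw": 0.0},
  {"delta_pos": [-22,-1,0],"turn": 0,"claw": 0.0},
  {"delta_pos": [-22,0,0],"turn": 0,"claw": 0.0},
  {"delta_pos": [0,0,0],"turn": 0,"claw": 0.0},
])

```text
time_s: 9.43
tcp_pos: [0.6405, -0.0414, 0.0035]
ee_rot: [[-0.038, -0.999, 0.001], [-0.999, 0.038, 0.001], [-0.001, -0.001, -1.0]]
wrist_force: [-0.4, 1.3, 3.0]
gripper_width: 0.179
gripper_force: 30.0
```

```bash
cat > g.py <<'E'
from h import *
def gap(p):
    v=np.atleast_2d(p)[:,:2]*1000-[588,147.5]
    return np.c_[v@[.999,-.041],v@[.041,.999]].round(1)
def look(fn,n='scene',box=(280,120,450,240)):
    s=cap(n);save(s,fn,box,3.2)
    hs=cv2.cvtColor(s['color'],cv2.COLOR_RGB2HSV);c=s['color'].astype(int)
    P=cloud(s);X,Y,Z=[P[...,i] for i in range(3)]
    m=((hs[...,2]>130)&(hs[...,1]<60)&(X>.45)&(X<.75)&(Y>-.2)&(Y<.2)&(Z<.03)&(Z>-.01)).astype(np.uint8)
    for q in cv2.findContours(m,0,1)[0]:
      if cv2.contourArea(q)>30:
        a=cv2.approxPolyDP(q,2,True)[:,0];print('white',np.c_[a,gap(plane(s,a,.008))].tolist())
    m=((c[...,0]>150)&(c[...,0]-c[...,1]>35)&(c[...,2]-c[...,1]>-10)&(X>.4)&(X<.7)&(Y>-.2)&(Y<.3)).astype(np.uint8)
    k,l,st,ce=cv2.connectedComponentsWithStats(m)
    for i in range(1,k):
        if st[i,4]>15: q=plane(s,ce[i],.026); print('pink',ce[i].round(1),st[i,4],q.round(4),gap(q))
    togo(.63,0,.004,177.65); print('grip gap',gap(monitor.sense()['tcp_pos']))
E
python3 -c "
from g import *
look('f.png')"
```

```text
white [[347.0, 201.0, -26.8, -29.4], [363.0, 211.0, 51.0, -28.7], [358.0, 217.0, 67.1, -66.1], [368.0, 212.0, 65.0, -19.7], [353.0, 201.0, -14.6, -13.0]]
pink [354.3 183.7] 54 [[0.5129 0.1996 0.026 ]] [[-77.2  48.9]]
t 9.47 tcp [640.4 -42.3   3.5] yaw 177.78 w 0.182 F [-0.   3.1  2.1]
go [-41.8  12.1  -0.4] turn 0.002
grip gap [[  60.2 -187.4]]
```

View pics/f.png

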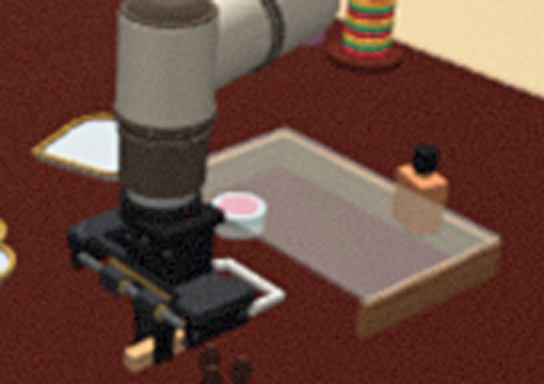

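The crook lies just outside the mouth at (265,290), the tin is at (238,210) under the glass, and there is room beside it. I push the rod in to the right of the tin, then sidestep.

drive_tool([
  {"delta_pos": [-10,0,0],"turn": 0,"claw": 0.0},
  {"delta_pos": [-20,0,0],"turn": 0,"claw": 0.0},
  {"delta_pos": [-20,0,0],"turn": 0,"claw": 0.0},
  {"delta_pos": [-20,0,0],"turn": 0,"claw": 0.0},
  {"delta_pos": [-20,0,0],"turn": 0,"claw": 0.0},
  {"delta_pos": [-20,0,0],"turn": 0,"claw": 0.0},
  {"delta_pos": [-18,0,0],"turn": 0,"claw": 0.0},
  {"delta_pos": [-10,0,0],"turn": 0,"claw": 0.0},
  {"delta_pos": [0,0,0],"turn": 0,"claw": 0.0},
])

```text
time_s: 10.6
tcp_pos: [0.6457, 0.0962, 0.0035]
ee_rot: [[-0.039, -0.999, 0.001], [-0.999, 0.039, 0.002], [-0.002, -0.001, -1.0]]
wrist_force: [-2.4, 3.3, 4.1]
gripper_width: 0.181
gripper_force: 30.0
```

```bash
python3 -c "
from g import *
look('g.png')
s=cap('side');save(s,'g2.png',(200,90,360,200),3.2)
im=[cv2.resize(cv2.imread('pics/'+f),(400,290)) for f in('g.png','g2.png')];cv2.imwrite('pics/g3.png',np.hstack(im))"
```

```text
t 10.65 tcp [645.8  96.2   3.5] yaw 177.74 w 0.183 F [-1.1  1.6  4.8]
go [96.7 11.9 -0.7] turn 0.001
grip gap [[ 59.8 -48.9]]
```

View pics/g3.png

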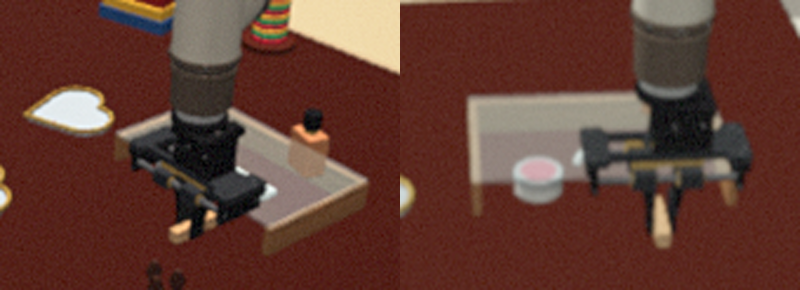

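The left and right views show the rod inside to the right of the tin, its tip at about (580,158) beyond the tin at (538,178), which hasn't moved. Sidestep, then pull.

drive_tool([
  {"delta_pos": [0,12,0],"turn": 0,"claw": 0.0},
  {"delta_pos": [0,14,0],"turn": 0,"claw": 0.0},
  {"delta_pos": [0,14,0],"turn": 0,"claw": 0.0},
  {"delta_pos": [0,14,0],"turn": 0,"claw": 0.0},
  {"delta_pos": [0,14,0],"turn": 0,"claw": 0.0},
  {"delta_pos": [0,14,0],"turn": 0,"claw": 0.0},
  {"delta_pos": [0,14,0],"turn": 0,"claw": 0.0},
  {"delta_pos": [0,0,0],"turn": 0,"claw": 0.0},
  {"delta_pos": [10,0,0],"turn": 0,"claw": 0.0},
  {"delta_pos": [10,0,0],"turn": 0,"claw": 0.0},
  {"delta_pos": [0,0,0],"turn": 0,"claw": 0.0},
])

```text
time_s: 12.08
tcp_pos: [0.548, 0.0776, 0.0035]
ee_rot: [[-0.04, -0.999, -0.001], [-0.999, 0.04, -0.0], [0.0, 0.001, -1.0]]
wrist_force: [1.6, -0.9, 4.9]
gripper_width: 0.178
gripper_force: 30.0
```

```bash
python3 -c "
from g import *
look('i.png')
look('i2.png','side',(200,90,360,200))
im=[cv2.resize(cv2.imread('pics/'+f),(400,290)) for f in('i.png','i2.png')];cv2.imwrite('pics/i3.png',np.hstack(im))"
```

```text
t 12.12 tcp [548.   77.6   3.5] yaw 177.71 w 0.177 F [ 0.6 -0.9  4.8]
go [ 74.2 -85.   -0.6] turn 0.001
grip gap [[-37.1 -71.5]]
t 12.18 tcp [548.1  77.6   3.5] yaw 177.72 w 0.18 F [-0.2 -0.3  5.5]
go [ 74.2 -85.   -0.6] turn 0.001
grip gap [[-37.  -71.5]]
```

View pics/i3.png

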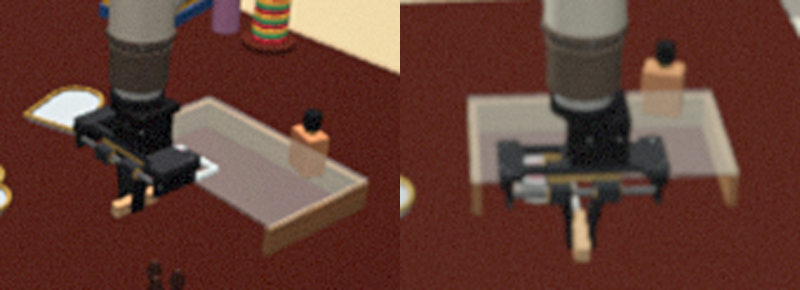

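The crook corner is at (210,170), behind and beside the tin, which shows through the gripper at about (535,160–190). Pull.

drive_tool([
  {"delta_pos": [8,0,0],"turn": 0,"claw": 0.0},
  {"delta_pos": [8,0,0],"turn": 0,"claw": 0.0},
  {"delta_pos": [10,0,0],"turn": 0,"claw": 0.0},
  {"delta_pos": [12,0,0],"turn": 0,"claw": 0.0},
  {"delta_pos": [12,0,0],"turn": 0,"claw": 0.0},
  {"delta_pos": [12,0,0],"turn": 0,"claw": 0.0},
  {"delta_pos": [12,0,0],"turn": 0,"claw": 0.0},
  {"delta_pos": [12,0,0],"turn": 0,"claw": 0.0},
  {"delta_pos": [12,0,0],"turn": 0,"claw": 0.0},
  {"delta_pos": [12,0,0],"turn": 0,"claw": 0.0},
  {"delta_pos": [12,0,0],"turn": 0,"claw": 0.0},
  {"delta_pos": [12,0,0],"turn": 0,"claw": 0.0},
])

```text
time_s: 13.68
tcp_pos: [0.5429, -0.0554, 0.0035]
ee_rot: [[-0.04, -0.999, -0.001], [-0.999, 0.04, 0.001], [-0.001, 0.001, -1.0]]
wrist_force: [0.1, 5.6, 6.5]
gripper_width: 0.182
gripper_force: 30.0
```

drive_tool([
  {"delta_pos": [12,0,0],"turn": 0,"claw": 0.0},
  {"delta_pos": [12,0,0],"turn": 0,"claw": 0.0},
  {"delta_pos": [12,0,0],"turn": 0,"claw": 0.0},
  {"delta_pos": [8,0,0],"turn": 0,"claw": 0.0},
  {"delta_pos": [4,0,0],"turn": 0,"claw": 0.0},
  {"delta_pos": [0,0,0],"turn": 0,"claw": 0.0},
])

```text
time_s: 14.42
tcp_pos: [0.5408, -0.1036, 0.0035]
ee_rot: [[-0.04, -0.999, -0.001], [-0.999, 0.04, 0.0], [-0.0, 0.001, -1.0]]
wrist_force: [0.9, 1.8, 6.2]
gripper_width: 0.184
gripper_force: 30.0
```

```bash
python3 -c "
from g import *
look('j.png')
look('j2.png','side',(180,100,380,240))
im=[cv2.resize(cv2.imread('pics/'+f),(400,290)) for f in('j.png','j2.png')];cv2.imwrite('pics/j3.png',np.hstack(im))"
```

```text
white [[315.0, 194.0, -128.1, -88.4], [323.0, 195.0, -106.1, -70.1], [324.0, 200.0, -78.5, -88.3], [321.0, 203.0, -69.7, -108.7], [325.0, 201.0, -71.5, -89.7], [329.0, 205.0, -43.8, -95.0], [321.0, 208.0, -45.4, -128.4], [320.0, 212.0, -28.6, -146.2], [333.0, 206.0, -31.1, -88.2], [323.0, 195.0, -106.1, -70.1]]
pink [317.6 197.9] 71 [[0.5035 0.0352 0.026 ]] [[ -79.8 -115.7]]
t 14.47 tcp [ 540.8 -103.6    3.5] yaw 177.7 w 0.181 F [0.1 1.3 5.8]
go [-107.1  -85.    -0.6] turn 0.001
grip gap [[ -36.9 -252.8]]
pink [257.3 186. ] 23 [[0.4996 0.0292 0.026 ]] [[ -83.5 -121.8]]
t 14.53 tcp [ 540.8 -103.6    3.5] yaw 177.71 w 0.182 F [0.9 1.4 6.4]
go [-107.1  -85.    -0.6] turn 0.001
grip gap [[ -36.9 -252.8]]
```

The tin is out, at about (0.503, 0.034) and gap y ≈ -116 mm. Push the rod forward off the tin, shift it aside, and release.

drive_tool([
  {"delta_pos": [-5,0,0],"turn": 0,"claw": 0.0},
  {"delta_pos": [-10,0,0],"turn": 0,"claw": 0.0},
  {"delta_pos": [-15,0,0],"turn": 0,"claw": 0.0},
  {"delta_pos": [-15,0,0],"turn": 0,"claw": 0.0},
  {"delta_pos": [0,0,0],"turn": 0,"claw": 0.0},
  {"delta_pos": [0,-15,0],"turn": 0,"claw": 0.0},
  {"delta_pos": [0,-20,0],"turn": 0,"claw": 0.0},
  {"delta_pos": [0,0,0],"turn": 0,"claw": 0.0},
  {"delta_pos": [0,0,0],"turn": 0,"claw": 0.4},
  {"delta_pos": [0,0,0],"turn": 0,"claw": 0.5},
  {"delta_pos": [0,0,0],"turn": 0,"claw": 0.5},
])

```text
time_s: 15.9
tcp_pos: [0.5773, -0.0604, 0.0026]
ee_rot: [[-0.04, -0.999, -0.002], [-0.999, 0.04, -0.0], [0.0, 0.002, -1.0]]
wrist_force: [-0.7, 0.0, 0.7]
gripper_width: 0.432
gripper_force: 0.0
```

drive_tool([
  {"delta_pos": [0,0,-30],"turn": 0,"claw": 0.6},
  {"delta_pos": [0,0,-50],"turn": 0,"claw": 1.0},
  {"delta_pos": [-20,10,-50],"turn": 0,"claw": 1.0},
  {"delta_pos": [-20,20,0],"turn": 0,"claw": 1.0},
  {"delta_pos": [0,20,0],"turn": 0,"claw": 1.0},
  {"delta_pos": [0,0,0],"turn": 0,"claw": 1.0},
])

```text
time_s: 16.65
tcp_pos: [0.5285, -0.0183, 0.1334]
ee_rot: [[-0.039, -0.999, -0.001], [-0.999, 0.039, 0.0], [-0.0, 0.001, -1.0]]
wrist_force: [0.2, -0.5, 0.6]
gripper_width: 0.984
gripper_force: 0.0
```

```bash
python3 -c "
from g import *
look('k.png')
look('k2.png','side',(180,80,380,260))
look('k4.png','wrist',(0,0,560,420))
im=[cv2.resize(cv2.imread('pics/'+f),(266,266)) for f in('k.png','k2.png','k4.png')];cv2.imwrite('pics/k3.png',np.hstack(im))"
```

```text
white [[350.0, 205.0, -1.8, -38.3], [335.0, 195.0, -81.2, -36.5], [328.0, 196.0, -90.6, -60.4], [346.0, 205.0, -9.8, -49.1], [324.0, 215.0, -7.1, -146.9], [323.0, 218.0, 4.4, -160.5]]
pink [317.1 198.4] 87 [[0.5052 0.0314 0.026 ]] [[ -78.  -119.4]]
t 16.7 tcp [529.6 -18.4 133.5] yaw 177.74 w 0.993 F [-0.1  0.5  0.7]
go [-22.4 -99.6 129.5] turn 0.002
grip gap [[ -51.5 -168.1]]
white [[283.0, 173.0, -0.9, -31.6], [255.0, 174.0, -84.4, -32.1], [248.0, 184.0, -107.9, -83.7], [249.0, 195.0, -107.9, -138.8], [256.0, 198.0, -89.3, -154.5], [266.0, 195.0, -60.5, -141.8], [252.0, 192.0, -98.7, -124.7], [262.0, 192.0, -70.6, -126.4], [269.0, 187.0, -48.7, -102.7], [267.0, 181.0, -52.0, -71.5], [257.0, 177.0, -79.6, -48.6], [279.0, 176.0, -14.4, -47.2], [284.0, 195.0, -10.1, -144.9], [287.0, 196.0, -2.2, -150.3]]
pink [258.8 184.8] 114 [[0.5044 0.0344 0.026 ]] [[ -78.9 -116.4]]
t 16.75 tcp [530.3 -18.5 133.4] yaw 177.72 w 0.997 F [0.9 1.  0.3]
go [-22.4 -98.9 129.4] turn 0.001
grip gap [[ -50.9 -168.2]]
white [[331.0, 326.0, -93.3, -60.5], [326.0, 322.0, -88.9, -64.4], [322.0, 323.0, -85.5, -63
[... 437 characters left out ...]
141.2], [322.0, 234.0, -83.3, -143.7], [297.0, 240.0, -63.1, -138.6], [285.0, 252.0, -53.4, -128.3], [280.0, 266.0, -49.3, -116.0], [289.0, 266.0, -56.7, -116.0], [301.0, 249.0, -66.4, -130.9], [313.0, 244.0, -76.2, -135.2], [332.0, 247.0, -91.8, -132.6], [342.0, 256.0, -100.2, -124.8], [346.0, 266.0, -103.9, -116.0], [355.0, 266.0, -111.4, -116.0]]
white [[223.0, 213.0, -3.8, -161.2], [217.0, 215.0, 1.1, -159.5], [219.0, 264.0, 1.2, -117.7], [231.0, 266.0, -8.7, -115.9], [229.0, 214.0, -8.5, -160.4]]
pink [317.9 257.7] 1010 [[0.5041 0.0205 0.026 ]] [[ -78.6 -130.3]]
t 16.8 tcp [530.5 -18.5 133.3] yaw 177.71 w 0.997 F [0.2 0.  0.8]
go [-22.5 -98.6 129.3] turn 0.001
grip gap [[ -50.6 -168.2]]
```

View pics/k3.png

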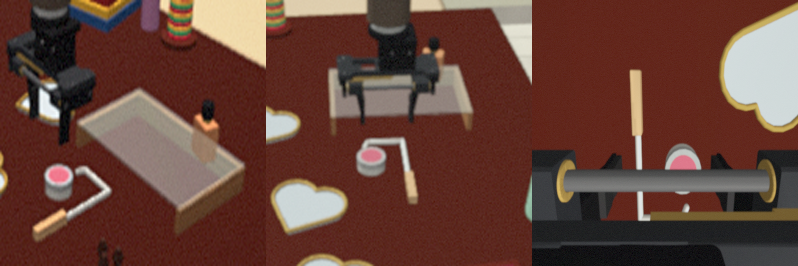

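The left, middle and right views show the tin upright at (58,180), (371,160) and (683,162), with the rod lying clear to its right. Now I grasp the tin.

drive_tool([
  {"delta_pos": [-25,14,0],"turn": 0,"claw": 1.0},
  {"delta_pos": [-25,14,0],"turn": 0,"claw": 1.0},
  {"delta_pos": [0,0,35],"turn": 0,"claw": 1.0},
  {"delta_pos": [0,0,35],"turn": 0,"claw": 1.0},
  {"delta_pos": [0,0,30],"turn": 0,"claw": 1.0},
  {"delta_pos": [0,0,17],"turn": 0,"claw": 1.0},
  {"delta_pos": [0,0,10],"turn": 0,"claw": 1.0},
  {"delta_pos": [0,0,0],"turn": 0,"claw": 1.0},
  {"delta_pos": [0,0,0],"turn": 0,"claw": 1.0},
])

```text
time_s: 17.92
tcp_pos: [0.5047, 0.0328, 0.007]
ee_rot: [[-0.04, -0.999, 0.001], [-0.999, 0.04, 0.0], [-0.0, -0.001, -1.0]]
wrist_force: [0.3, 0.3, 0.5]
gripper_width: 1.002
gripper_force: 0.0
```

drive_tool([
  {"delta_pos": [0,0,0],"turn": 0,"claw": 0.85},
  {"delta_pos": [0,0,0],"turn": 0,"claw": 0.78},
  {"delta_pos": [0,0,0],"turn": 0,"claw": 0.72},
  {"delta_pos": [0,0,0],"turn": 0,"claw": 0.5},
  {"delta_pos": [0,0,0],"turn": 0,"claw": 0.5},
  {"delta_pos": [0,0,0],"turn": 0,"claw": 0.5},
])

```text
time_s: 18.68
tcp_pos: [0.5041, 0.0327, 0.0066]
ee_rot: [[-0.04, -0.999, 0.0], [-0.999, 0.04, 0.0], [-0.0, -0.0, -1.0]]
wrist_force: [-0.8, 0.2, 1.8]
gripper_width: 0.678
gripper_force: 30.0
```

drive_tool([
  {"delta_pos": [0,0,-10],"turn": 0,"claw": 0.5},
  {"delta_pos": [0,0,-25],"turn": 0,"claw": 0.5},
  {"delta_pos": [0,0,-30],"turn": 0,"claw": 0.5},
  {"delta_pos": [20,5,-25],"turn": 0,"claw": 0.5},
  {"delta_pos": [40,10,0],"turn": 0,"claw": 0.5},
  {"delta_pos": [50,12,0],"turn": 0,"claw": 0.5},
  {"delta_pos": [50,12,0],"turn": 0,"claw": 0.5},
  {"delta_pos": [50,12,0],"turn": 0,"claw": 0.5},
  {"delta_pos": [50,12,0],"turn": 0,"claw": 0.5},
  {"delta_pos": [40,10,0],"turn": 0,"claw": 0.5},
  {"delta_pos": [28,10,0],"turn": 0,"claw": 0.5},
  {"delta_pos": [0,0,0],"turn": 0,"claw": 0.5},
])

```text
time_s: 20.18
tcp_pos: [0.4068, -0.2931, 0.0965]
ee_rot: [[-0.044, -0.999, -0.0], [-0.999, 0.044, 0.0], [-0.0, 0.0, -1.0]]
wrist_force: [-0.0, -0.5, -1.5]
gripper_width: 0.681
gripper_force: 30.0
```

```bash
python3 -c "
from g import *
togo(.409,-.292,.014)
d=cap('side');hs=cv2.cvtColor(d['color'],cv2.COLOR_RGB2HSV);P=cloud(d);c=d['color'].astype(int)
m=(c[...,0]>150)&(c[...,0]-c[...,1]>35)&(c[...,2]-c[...,1]>-10)&(P[...,2]>.05)&(P[...,2]<.2)&(P[...,0]<.6)&(P[...,0]>.3)&(abs(P[...,1]+.29)<.1)
print(m.sum(),np.median(P[m],0) if m.any() else '')
save(d,'l.png',(140,150,400,345),3)
"
```

```text
t 20.18 tcp [ 406.8 -293.1   96.5] yaw 177.5 w 0.681 F [-0.  -0.5 -1.5]
go [-1.1 -2.2 82.5] None
208 [ 0.40576783 -0.29278866  0.11634836]
```

View pics/l.png

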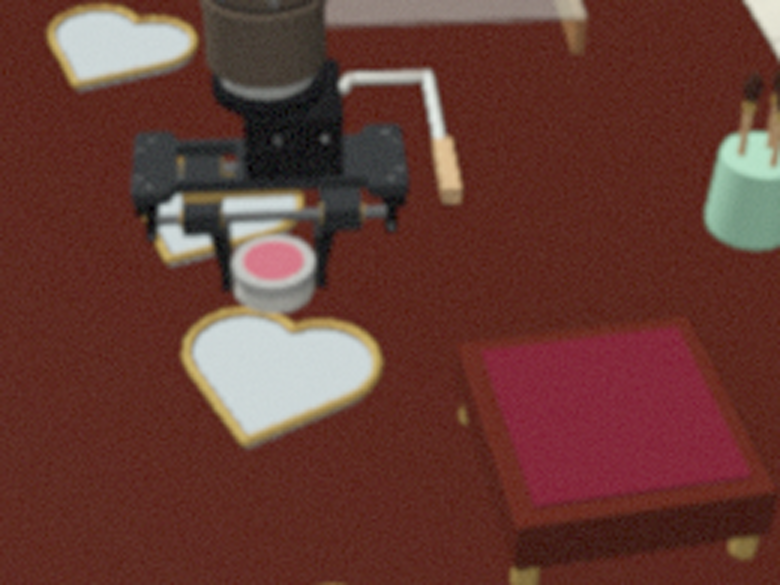

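The tin is held level, pink disc at (273,260), above the heart tray at (285,375). The rod lies flat outside the gap. Lower gently by 84 mm.

drive_tool([
  {"delta_pos": [-1,-2,15],"turn": 0,"claw": 0.5},
  {"delta_pos": [0,0,20],"turn": 0,"claw": 0.5},
  {"delta_pos": [0,0,20],"turn": 0,"claw": 0.5},
  {"delta_pos": [0,0,14],"turn": 0,"claw": 0.5},
  {"delta_pos": [0,0,8],"turn": 0,"claw": 0.5},
  {"delta_pos": [0,0,4],"turn": 0,"claw": 0.5},
  {"delta_pos": [0,0,2],"turn": 0,"claw": 0.5},
  {"delta_pos": [0,0,0],"turn": 0,"claw": 0.5},
  {"delta_pos": [0,0,0],"turn": 0,"claw": 0.5},
])

```text
time_s: 21.35
tcp_pos: [0.4102, -0.291, 0.0138]
ee_rot: [[-0.04, -0.999, 0.001], [-0.999, 0.04, -0.0], [0.0, -0.001, -1.0]]
wrist_force: [-0.5, 0.4, -0.6]
gripper_width: 0.68
gripper_force: 30.0
```

drive_tool([
  {"delta_pos": [0,0,1],"turn": 0,"claw": 0.5},
  {"delta_pos": [0,0,0.5],"turn": 0,"claw": 0.5},
  {"delta_pos": [0,0,0],"turn": 0,"claw": 0.5},
  {"delta_pos": [0,0,0],"turn": 0,"claw": 0.5},
])

```text
time_s: 21.85
tcp_pos: [0.4101, -0.291, 0.0125]
ee_rot: [[-0.04, -0.999, 0.0], [-0.999, 0.04, -0.0], [0.0, -0.0, -1.0]]
wrist_force: [-1.2, 0.5, 6.0]
gripper_width: 0.684
gripper_force: 30.0
```

Contact (Fz +6 N). Release and rise.

drive_tool([
  {"delta_pos": [0,0,0],"turn": 0,"claw": 0.75},
  {"delta_pos": [0,0,0],"turn": 0,"claw": 0.85},
  {"delta_pos": [0,0,0],"turn": 0,"claw": 0.85},
  {"delta_pos": [0,0,-10],"turn": 0,"claw": 0.85},
  {"delta_pos": [0,0,-30],"turn": 0,"claw": 0.9},
  {"delta_pos": [0,0,-50],"turn": 0,"claw": 0.9},
  {"delta_pos": [0,0,-50],"turn": 0,"claw": 0.9},
  {"delta_pos": [0,0,-20],"turn": 0,"claw": 0.9},
  {"delta_pos": [0,0,0],"turn": 0,"claw": 0.9},
  {"delta_pos": [0,0,0],"turn": 0,"claw": 0.9},
])

```text
time_s: 23.1
tcp_pos: [0.4091, -0.2905, 0.1709]
ee_rot: [[-0.04, -0.999, -0.002], [-0.999, 0.04, 0.001], [-0.001, 0.002, -1.0]]
wrist_force: [0.0, 0.7, -0.4]
gripper_width: 0.897
gripper_force: 0.0
```

```bash
python3 -c "
from g import *
togo(.41,-.29,.17)
for n in('side','scene'):
  d=cap(n);P=cloud(d);c=d['color'].astype(int);hs=cv2.cvtColor(d['color'],cv2.COLOR_RGB2HSV)
  m=(c[...,0]>150)&(c[...,0]-c[...,1]>35)&(c[...,2]-c[...,1]>-10)&(P[...,2]<.1)&(P[...,0]<.5)&(P[...,0]>.3)&(abs(P[...,1]+.29)<.1)
  print(n,m.sum(),np.median(P[m],0))
  m=(hs[...,2]>110)&(hs[...,1]<140)&(hs[...,0]>12)&(P[...,0]>.5)&(P[...,0]<.68)&(P[...,1]>-.16)&(P[...,1]<.13)&(P[...,2]<.04)
  print('rod z',np.percentile(P[m][:,2],[5,50,95]).round(3),P[m].min(0).round(3),P[m].max(0).round(3))
"
```

```text
t 23.1 tcp [ 409.1 -290.5  170.9] yaw 177.69 w 0.897 F [ 0.   0.7 -0.4]
go [-0.5 -0.9  0.9] None
side 203 [ 0.40881887 -0.29123116  0.03215514]
rod z [-0.     0.011  0.019] [ 0.567 -0.099 -0.005] [0.591 0.128 0.024]
scene 101 [ 0.41053415 -0.29240742  0.03212947]
rod z [-0.756 -0.749  0.01 ] [ 0.502 -0.16  -0.767] [0.68  0.13  0.021]
```

The tin's top is at 32 mm, so it stands on the glass, at (0.409, -0.291). The rod is flat and outside the gap, and the gripper is clear.

```bash
python3 -c "
from station import ticket
print(ticket.finish_job())"
```

```text
the job is handed in; nothing more can be done
None
```

I handed the job in at about 23 s. By my last camera check the tin stands upright on the glass of the right-most heart tray, within a few mm of its middle. The rod lies flat on the table outside the gap, and none of the moves went near the brush holder, perfume bottle or cream jar; no verdict came back.

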